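# Index the cap carousel and tip the caps into the blue bin

### The job

Turn the carousel by its black pegs until the blue bin stands squarely under the tray's spout, centred between the two red posts, and let it come to rest. Then lift the tray's red handle to tip all five blue caps into the blue bin, and lower the tray gently back onto its rest without dropping it. Leave the blue bin in place under the spout, with all five caps in it, and do not disturb the beaker, jar, bottles, tip box and dishes around.

Things in the scene. Friction and masses are not known exactly. Their poses are not given: they have to be found in the camera images.
- dispenser: White fixed base of a cap dispenser. Origin at bench height, z up. In its frame the turntable's axis is the vertical through (0, -130) mm; the tip tray lies along +y over x = 0. Two upright red posts, 12 x 18 mm, 137 mm tall, stand at (+-52, 30) mm, one each side of the tray, inner faces 92 mm apart.
- turntable (a joint): Angle of the free turntable, rad, counter-clockwise from above; 0 or any whole turn puts the blue bin under the spout. Turns endlessly either way, light bearing (0.03 N m friction): under 1 N at a peg moves it, it coasts a little. Aluminium disc 310 mm across, top 30 mm above the bench, carrying four fixed bins every 90 degrees and, midway between them, four upright black pegs.
- peg0 (a point): Top centre of finger peg 0 of the turntable: black upright round peg, 14 mm across, 60 mm tall, from the disc (30 mm above the bench) up to 90 mm; 136 mm from the axis, at 45 degrees from the blue bin (counter-clockwise positive, seen from above). Its nearest bins are over 40 mm away.
- peg1 (a point): Top centre of finger peg 1 of the turntable: black upright round peg, 14 mm across, 60 mm tall, from the disc (30 mm above the bench) up to 90 mm; 136 mm from the axis, at 135 degrees from the blue bin (counter-clockwise positive, seen from above). Its nearest bins are over 40 mm away.
- peg2 (a point): Top centre of finger peg 2 of the turntable: black upright round peg, 14 mm across, 60 mm tall, from the disc (30 mm above the bench) up to 90 mm; 136 mm from the axis, at -135 degrees from the blue bin (counter-clockwise positive, seen from above). Its nearest bins are over 40 mm away.
- peg3 (a point): Top centre of finger peg 3 of the turntable: black upright round peg, 14 mm across, 60 mm tall, from the disc (30 mm above the bench) up to 90 mm; 136 mm from the axis, at -45 degrees from the blue bin (counter-clockwise positive, seen from above). Its nearest bins are over 40 mm away.
- blue_bin (a point): Centre of the inner floor of the blue, empty bin on the turntable (98 mm from the axis, 33 mm above the bench); 90 mm square outside, 84 inside, rim 85 mm above the bench. Like bins follow counter-clockwise: white with orange caps, grey and empty, yellow with white caps.
- index_mark (a point): The index place, fixed on the dispenser at (0, -0.032, 0.030) of its frame: where the centre of a bin must stand to be under the tray's spout and squarely in line with the gap between the two red posts.
- tray (a joint): Tilt of the aluminium tip tray, rad: 0 level on its rest; grows as the handle end is lifted, stop at 1.2. Falls back by its weight (about 0.3 kg) if let go. The caps slide out on the way up; at 1.15 all run out. Channel 74 mm wide, 142 mm long, walls 36 mm high; its open spout end reaches 17 mm past the hinge towards the turntable; floor 115 mm above the bench when level.
- tray_hinge (a point): Centre of the tray's hinge line, which is level and runs along the dispenser's x axis; at (0, 0.030, 0.115) of the dispenser's frame.
- tray_handle (a point): Middle of the tray's handle: red round bar, 12 mm thick, 66 mm long, parallel to the hinge; from the hinge line 168 mm along the tray and 22 mm above its floor, so 137 mm above the bench when level. 37 mm of free room to the tray's end wall, 54 mm between its side arms: it can be pinched from above, across the bar, and turns in the grip as the tray tilts.
- cap0: Blue screw cap, solid cylinder 28 mm across, 18 mm tall, 12 g; origin at the centre of its underside. Starts standing in the tray.
- cap1: Blue screw cap, solid cylinder 28 mm across, 18 mm tall, 12 g; origin at the centre of its underside. Starts standing in the tray.
- cap2: Blue screw cap, solid cylinder 28 mm across, 18 mm tall, 12 g; origin at the centre of its underside. Starts standing in the tray.
- cap3: Blue screw cap, solid cylinder 28 mm across, 18 mm tall, 12 g; origin at the centre of its underside. Starts standing in the tray.
- cap4: Blue screw cap, solid cylinder 28 mm across, 18 mm tall, 12 g; origin at the centre of its underside. Starts standing in the tray.
- beaker: Bystander: open glass beaker, 68 mm across, 85 mm tall, beside the tray on the robot's side. Origin under its centre.
- jar: Bystander: amber jar, 60 mm across, 85 mm tall, beyond the tray. Origin under its centre.
- amber_bottle: Bystander: amber bottle, 80 mm across, 170 mm tall. Origin under its centre.
- white_bottle: Bystander: white bottle with red cap, 70 mm across, 160 mm tall. Origin under its centre.
- tip_box: Bystander: box of pipette tips, 85 x 120 mm, 75 mm tall, blue with clear lid. Origin under its centre.
- dish_stack: Bystander: stack of Petri dishes, 90 mm across, 56 mm tall, one piece. Origin under its centre.

How it is judged:
On the way, in this order (a step that is already met when the one before it is completed fails the run):
1. the blue bin stands at the index place, at rest, with the tray still down (horizontal distance between blue_bin and index_mark below 0.01 m and velocity of joint turntable between -0.05 and 0.05 rad/s and value of joint tray below 0.15 rad), for 0.3 s.
2. all five caps lie in the blue bin (horizontal distance between each of cap0, cap1, cap2, cap3, cap4 and blue_bin below 0.055 m and height (world z) of cap0 between 0.025 and 0.08 m and height (world z) of cap1 between 0.025 and 0.08 m and height (world z) of cap2 between 0.025 and 0.08 m and height (world z) of cap3 between 0.025 and 0.08 m and height (world z) of cap4 between 0.025 and 0.08 m), for 0.2 s.
At the end, for the whole second after the job is handed in: All five caps are at rest inside the blue bin (within 55 mm of its centre seen from above, below its rim), the blue bin's centre is within 10 mm of the index place and the turntable at rest, and the tray is back down (under 0.06 rad) (all of step 2 and horizontal distance between blue_bin and index_mark below 0.01 m and velocity of joint turntable between -0.05 and 0.05 rad/s and value of joint tray below 0.06 rad and linear speed of each of cap0, cap1, cap2, cap3, cap4 below 0.05 m/s); the robot touches nothing.
It fails at once if the tray is dropped (falls faster than 3 rad/s) (velocity of joint tray below -3 rad/s).
It fails at once if a bystander is moved more than 30 mm or tipped over (distance of any of beaker, jar, amber_bottle, white_bottle, tip_box, dish_stack from where it was at the start of the episode above 0.03 m or angle between any of beaker, jar, amber_bottle, white_bottle, tip_box, dish_stack's own z axis and vertical above 0.5 rad).
It also fails if it takes over 67 s, if anything falls off the work surface, if the arm or the gripper's body presses on something with over 40 N, if the wrist force passes 120 N, or if a joint passes its speed limit or range.

### The arm

A 7-joint arm with a two-finger parallel gripper is mounted at the origin on the work surface. World frame = base frame: x ahead of the robot, y to its left, z up, the work surface at z = 0. Lengths are in m, angles in rad, forces in N, time in s.
With the tool pointing down it reaches from about 0.425 to 0.925 m from the base axis. Payload 6.8 kg.
Tool frame: the origin (TCP) lies between the finger pads; the fingertips stand 11 mm ahead of it and the grasp point (between the pads) lies 8 mm behind it; z points along the fingers, y is the line along which they close (so a half turn about z gives the same grasp; the last joint's range is limited). The gripper opens to 85 mm and grips with 20 to 120 N. Pads are 22 mm wide; open, the fingers measure 114 mm over their backs; the gripper's body (76 mm by 85 mm) begins 54 mm behind the grasp point. The pads swing forward as they close: fully open they stand 13 mm farther back than shut.
Start: joints at [1.069, 0.477, 0.022, 1.555, -0.011, 1.109, -0.083], TCP at [0.259, -0.623, 0.202] pointing down, gripper open.
Joint ranges: [-2.96, 2.96], [-0.34, 2.1], [-1.41, 1.46], [0.24, 2.44], [-1.37, 4.51], [0.17, 1.92], [-2.96, 2.96]. Speed limits (rad/s): [2.39, 2.39, 3.14, 3.14, 3.14, 3.14, 3.14].

### API

Orientations are given as a rotation vector (axis times angle).
In Python, from bench import r gives the robot as it stands.
- The arm moves only by the tool send_rows, never from a script. Its argument "deltas" is a list of rows, each an object of numbers: "dx", "dy", "dz": the shift along the world's x, y, z in mm; "rx", "ry", "rz": the turn, a rotation vector about the world's x, y, z in degrees. A call has 1 to 5 rows; each row is the pose to reach, as a shift and turn from the pose commanded when the call began; what a row does not reach only later rows make up. A row lasts 1/12 s, in which the tool goes at most 41.7 mm and 7.16 degrees, less where a joint would pass 70% of its speed; a pose out of reach is approached as far as the arm can. A call with a gripper value outside its range is refused whole. "jaw" is the finger opening in mm, from 0 to 85.4, set as the call begins (left out, the last holds). The fingers move at their own pace and stop on an object; "newtons" is the grip in N (left out, the last holds). Time passes only in rows, so rows that repeat a pose let the fingers close. It gives the time, the measured TCP pose, the force, the opening and the grip force at its end, in the units of the state.
- r.get_obs(): the state, without advancing time (a new reading comes with each control period).
- r.grab_frame(name): name is "scene" or "top" or "wrist"; returns a dict with "frame" (420x560x3 uint8, blue, green, red), "z_map" (420x560 float32, m along the optical axis (not along the pixel's ray), 0 where there is no reading), "vertical_fov" (degrees; the focal length in pixels is half the picture's height over the tangent of half this angle, whatever the lens; pixels are square), "cx", "cy" (the principal point, pixels), "xyz" and "orientation" of the camera in the world. Camera axes: x right, y down, z forward; pixel columns grow to the right and rows downward; lengths in m; the calibration is good to about 2 mm. A picture is of the moment at which its call begins.
- r.hand_in(): hands the job in; it is judged then, once.
The state is a dict: "clock": time; "joints": joint angles; "qvel": joint speeds; "tau": joint torques, N m; "tcp_pos": TCP position; "orientation": TCP orientation; "contact_force": force on the tool from outside, world axes, zero at the start; "moment": the same for the moment, N m; "grip_width": finger opening in m; "gripper_force": force on a finger pad.
Only numpy, scipy, OpenCV 4.12 (cv2) and the standard library are available. Lean on these libraries where they do the work, as an engineer would, in place of code of your own. Each camera call takes 0.05 s, during which the arm holds its last target. There are 200 camera calls.

## Working session

There is one attempt and no reset: what is moved stays moved. The work goes in short steps, Python scripts to look and compute and a tool call to move; the robot and the scene stay as the last step left them, time stands still between calls to the robot, and variables do not carry over. Pictures are saved under pics/ and viewed, at most 12 in all, crops included, and the job is handed in when it is done.

Besides the shell and the picture viewer there is one more tool, called after "Emit:" as name(argument=value, ...), one argument or row to a line, values as JSON. send_rows: Moves the arm, as the interface text tells. Its arguments: {"type":"object","properties":{"deltas":{"type":"array","items":{"type":"object","properties":{"dx":{"type":"number"},"dy":{"type":"number"},"dz":{"type":"number"},"rx":{"type":"number"},"ry":{"type":"number"},"rz":{"type":"number"}}}},"jaw":{"type":"number"},"newtons":{"type":"number"}},"required":["deltas"]}

```bash
mkdir -p pics; cat > h.py <<'E'
import numpy as np,cv2
from scipy.spatial.transform import Rotation as R
from bench import r
def grab(n):
    d=r.grab_frame(n);im=d["frame"];h,w=im.shape[:2]
    f=h/2/np.tan(np.radians(d["vertical_fov"])/2)
    o=np.array(d["orientation"]);M=R.from_rotvec(o).as_matrix() if o.size==3 else o.reshape(3,3)
    return dict(im=im,z=d["z_map"],f=f,cx=d["cx"],cy=d["cy"],p=np.array(d["xyz"]),M=M)
def cloud(c):
    h,w=c["z"].shape;v,u=np.mgrid[:h,:w]
    P=np.stack([(u-c["cx"])/c["f"],(v-c["cy"])/c["f"],np.ones((h,w))],-1)*c["z"][...,None]
    return P@c["M"].T+c["p"]
def ray(c,u,v,z):
    d=c["M"]@np.array([(u-c["cx"])/c["f"],(v-c["cy"])/c["f"],1]);return c["p"]+d*(z-c["p"][2])/d[2]
E
python3 - <<'E'
from h import *
for n in("scene","top"):
    c=grab(n);cv2.imwrite(f"pics/{n}0.png",c["im"]);print(n,c["p"],c["M"].round(3).tolist(),c["f"],c["cx"],c["cy"])
print(r.get_obs())
E
```

```text
scene [ 1.87456053 -0.31994007  1.26756322] [[0.234, 0.63, -0.741], [0.972, -0.166, 0.166], [-0.019, -0.759, -0.651]] 514.2847872554202 280.32477943568273 208.53506666736672
top [ 0.47899588 -0.0302405   1.37983571] [[-0.019, -0.997, 0.071], [-1.0, 0.019, -0.002], [0.0, -0.071, -0.997]] 465.96183739016476 283.6714863365116 214.75751487801568
{'clock': 0.1, 'joints': array([ 1.06891284,  0.47773393,  0.02236627,  1.55634324, -0.01149658,
        1.1092783 , -0.08312249]), 'qvel': array([ 0.00041374, -0.00220538,  0.00095279, -0.00312272,  0.00127551,
        0.00032003, -0.00083864]), 'tau': array([ 3.57787671e-03, -5.97775412e+01,  1.61308408e+00, -2.81956011e+01,
        1.27566716e-02,  5.03339790e-03, -6.27073996e-05]), 'tcp_pos': array([ 0.25874109, -0.6228229 ,  0.20151631]), 'orientation': array([-3.07936065e+00, -6.14223859e-01,  7.04967472e-04]), 'contact_force': array([-0.64070732, -0.15686898, -0.82180308]), 'moment': array([ 0.01454099, -0.01542432, -0.02891383]), 'gripper_force': 0.0, 'grip_width': 0.08553445502484652}
```

View pics/top0.png

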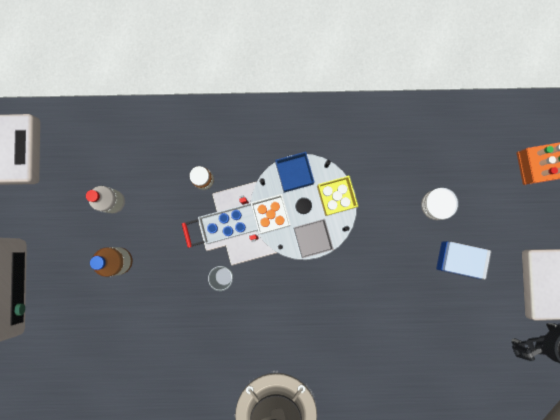

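View pics/scene0.png

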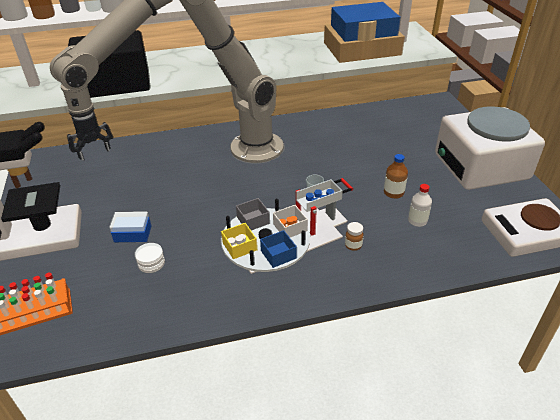

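The top view shows the turntable hub at about (304,206), the blue bin at (295,172) and the white bin under the spout at (270,214). The tray handle is at (188,233), the posts at (243,200) and (253,238), and the pegs at (263,182), (327,163), (346,229) and (280,247). The scene view agrees: the blue bin needs roughly a quarter turn counter-clockwise.

```bash
cat > meas.py <<'E'
from h import *
def comps(c,m,mn=6):
    n,l,s,ct=cv2.connectedComponentsWithStats(m.astype(np.uint8));return [(ct[i],s[i,4],l==i) for i in range(1,n) if s[i,4]>=mn]
def bluebin(c,ax):
    P=cloud(c);h=cv2.cvtColor(c["im"],cv2.COLOR_BGR2HSV)
    m=(h[...,0]>98)&(h[...,0]<125)&(h[...,1]>130)&(np.hypot(P[...,0]-ax[0],P[...,1]-ax[1])<.17)&(np.hypot(P[...,0]-ax[0],P[...,1]-ax[1])>.03)
    rim=m&(abs(P[...,2]-.085)<.012)
    m2=max(comps(c,m),key=lambda k:k[1])[2]&rim
    (x,y),s,a=cv2.minAreaRect(P[m2][:,:2].astype(np.float32)*1000)
    return np.array([x,y])/1000,s,a
E
python3 - <<'E'
from meas import *
c=grab("top");P=cloud(c);h=cv2.cvtColor(c["im"],cv2.COLOR_BGR2HSV)
red=((h[...,0]<6)|(h[...,0]>174))&(h[...,1]>150)&(h[...,2]>80)
for ct,a,m in comps(c,red): 
    q=P[m];print("red",ct.round(1),a,np.median(q,0).round(3),q[:,2].max().round(3),ray(c,*ct,.137).round(4)); 
    if a>40: print(cv2.minAreaRect((q[:,:2]*1000).astype(np.float32)))
blk=(h[...,2]<60);v,u=np.mgrid[:420,:560]
for ct,a,m in comps(c,blk&(P[...,2]>.06)&(P[...,2]<.11)&(np.hypot(u-304,v-206)<75)): print("blk",ct.round(1),a,P[m].mean(0).round(3),P[m][:,2].max().round(3),ray(c,*ct,.09).round(4))
ax=ray(c,304,206,.04);print("ax",ax)
print(bluebin(c,ax))
for n,u,v in(("jar",201,177),("beaker",220,278),("wb",93,197),("ab",98,263)):print(n,P[v-4:v+5,u-4:u+5].reshape(-1,3).mean(0).round(3), P[v-8:v+9,u-8:u+9,2].max())
E
```

```text
red [553.1 170.4] 49 [ 0.678 -0.777  0.107] 0.115 [ 0.6734 -0.7602  0.137 ]
((681.1094970703125, -788.9879760742188), (15.969955444335938, 40.323123931884766), 13.022047996520996)
red [ 91.9 195.5] 116 [0.625 0.472 0.158] 0.165 [0.6287 0.4806 0.137 ]
((626.4332275390625, 472.67181396484375), (27.89138412475586, 31.338926315307617), 18.62571144104004)
red [243.2 200.2] 28 [0.609 0.076 0.134] 0.14 [0.6083 0.0753 0.137 ]
red [186.2 234.4] 101 [0.521 0.228 0.141] 0.146 [0.5198 0.2283 0.137 ]
((519.465087890625, 228.07647705078125), (65.0937271118164, 11.220880508422852), 14.183212280273438)
red [253.4 236.9] 20 [0.51  0.049 0.134] 0.139 [0.5097 0.0495 0.137 ]
blk [327.4 162.8] 14 [ 0.715 -0.158  0.084] 0.094 [ 0.7141 -0.1577  0.09  ]
blk [262.1 181.6] 9 [0.665 0.026 0.084] 0.091 [0.6646 0.0258 0.09  ]
blk [345.5 228.5] 14 [ 0.53  -0.204  0.082] 0.092 [ 0.5293 -0.203   0.09  ]
ax [ 0.59846529 -0.09177487  0.04      ]
(array([ 0.69480035, -0.06488437]), (89.39871978759766, 87.06513214111328), 14.666815757751465)
jar [0.682 0.197 0.084] 0.09183613646098832
beaker [0.394 0.158 0.003] 0.0835749701049393
wb [0.622 0.47  0.156] 0.16536436173075164
ab [0.449 0.444 0.184] 1.3798357082426387
```

Emit:
send_rows(
  deltas=[
    {"dx": 21, "dy": 33, "rz": 3},
    {"dx": 42, "dy": 66, "rz": 6},
    {"dx": 63, "dy": 99, "rz": 9},
    {"dx": 84, "dy": 132, "rz": 12},
    {"dx": 105, "dy": 165, "rz": 15},
  ],
  jaw=32,
  newtons=20,
)

```text
$.deltas[0]: bad value
```

Emit:
send_rows(
  deltas=[
    {"dx": 21, "dy": 33, "rz": 3},
    {"dx": 42, "dy": 66, "rz": 6},
    {"dx": 63, "dy": 99, "rz": 9},
    {"dx": 84, "dy": 132, "rz": 12},
    {"dx": 105, "dy": 165, "rz": 15},
  ],
)

```text
$.deltas[0]: bad value
```

Emit:
send_rows(
  deltas=[
    {"dx": 15, "dy": 22, "dz": -10, "rz": 2},
    {"dx": 30, "dy": 44, "dz": -20, "rz": 4},
    {"dx": 45, "dy": 66, "dz": -30, "rz": 6},
    {"dx": 60, "dy": 87, "dz": -40, "rz": 7},
    {"dx": 60, "dy": 87, "dz": -50, "rz": 7},
  ],
)

```text
$.deltas[0]: bad value
```

```bash
python3 - <<'E'
from meas import *
c=grab("wrist");o=r.get_obs();cv2.imwrite("pics/w1.png",c["im"])
print(o["tcp_pos"],np.degrees(R.from_rotvec(o["orientation"]).as_matrix()).round(1)/57.3,o["joints"].round(2),o["grip_width"])
P=cloud(c);h=cv2.cvtColor(c["im"],cv2.COLOR_BGR2HSV)
m=(h[...,2]<70)&(P[...,2]>.07)&(P[...,2]<.105)
for ct,a,k in comps(c,m,30): print(ct.round(),a,P[k].mean(0).round(4),P[k][:,2].max().round(3),ray(c,*ct,.09).round(4))
E
```

```text
[ 0.25882045 -0.62298139  0.20176476] [[ 0.92321117  0.38394415 -0.        ]
 [ 0.38394415 -0.92321117  0.0017452 ]
 [-0.         -0.0017452  -1.        ]] [ 1.07  0.48  0.02  1.56 -0.01  1.11 -0.08] 0.08569391226377084
[540. 165.] 352 [ 0.3583 -0.8212  0.0748] 0.082 [ 0.3569 -0.8096  0.09  ]
```

View pics/w1.png

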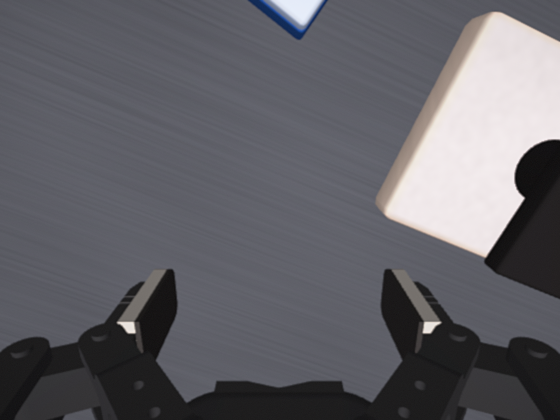

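The arm did not move, and the wrist picture shows only the start area, with the tip box corner at the top. Probably every row needs all six keys.

Emit:
send_rows(
  deltas=[
    {"dx": 21, "dy": 33, "dz": 0, "rx": 0, "ry": 0, "rz": 3},
    {"dx": 42, "dy": 66, "dz": 0, "rx": 0, "ry": 0, "rz": 6},
    {"dx": 63, "dy": 99, "dz": 0, "rx": 0, "ry": 0, "rz": 9},
    {"dx": 84, "dy": 132, "dz": 0, "rx": 0, "ry": 0, "rz": 12},
    {"dx": 105, "dy": 165, "dz": 0, "rx": 0, "ry": 0, "rz": 15},
  ],
  jaw=32,
  newtons=20,
)

```text
clock: 0.62
tcp_pos: [0.3646, -0.4566, 0.2023]
orientation: [-2.973, -1.015, 0.0]
contact_force: [-0.2, 0.1, -0.3]
grip_width: 0.032
gripper_force: 0.0
```

Emit:
send_rows(
  deltas=[
    {"dx": 21, "dy": 33, "dz": 0, "rx": 0, "ry": 0, "rz": 3},
    {"dx": 42, "dy": 66, "dz": 0, "rx": 0, "ry": 0, "rz": 6},
    {"dx": 63, "dy": 99, "dz": 0, "rx": 0, "ry": 0, "rz": 9},
    {"dx": 84, "dy": 132, "dz": 0, "rx": 0, "ry": 0, "rz": 12},
    {"dx": 105, "dy": 165, "dz": 0, "rx": 0, "ry": 0, "rz": 15},
  ],
)

```text
clock: 1.03
tcp_pos: [0.4696, -0.2917, 0.2025]
orientation: [2.815, 1.394, -0.0]
contact_force: [0.5, 0.2, 0.1]
grip_width: 0.0317
gripper_force: 0.0
```

Emit:
send_rows(
  deltas=[
    {"dx": 15, "dy": 22, "dz": -10, "rx": 0, "ry": 0, "rz": 2},
    {"dx": 30, "dy": 44, "dz": -20, "rx": 0, "ry": 0, "rz": 4},
    {"dx": 45, "dy": 66, "dz": -30, "rx": 0, "ry": 0, "rz": 6},
    {"dx": 60, "dy": 86, "dz": -40, "rx": 0, "ry": 0, "rz": 7},
    {"dx": 60, "dy": 86, "dz": -50, "rx": 0, "ry": 0, "rz": 7},
  ],
)

```text
clock: 1.45
tcp_pos: [0.5324, -0.2013, 0.1522]
orientation: [-2.719, -1.571, -0.006]
contact_force: [0.1, 2.0, 0.8]
grip_width: 0.0321
gripper_force: 0.0
```

```bash
python3 - <<'E'
from meas import *
c=grab("wrist");o=r.get_obs();cv2.imwrite("pics/w2.png",c["im"])
print(o["tcp_pos"],R.from_rotvec(o["orientation"]).as_matrix().round(3),o["joints"].round(2),o["grip_width"])
P=cloud(c);h=cv2.cvtColor(c["im"],cv2.COLOR_BGR2HSV)
m=(h[...,2]<70)&(P[...,2]>.07)&(P[...,2]<.105)
for ct,a,k in comps(c,m,30): print(ct.round(),a,P[k].mean(0).round(4),P[k][:,2].max().round(3),ray(c,*ct,.09).round(4))
E
```

```text
[ 0.52940794 -0.20374572  0.14993886] [[ 0.502  0.865 -0.002]
 [ 0.865 -0.502  0.002]
 [ 0.001 -0.003 -1.   ]] [ 0.49  0.38 -0.29  1.85  0.13  0.93 -0.39] 0.031809586126424726
[61.  6.] 484 [ 0.4799 -0.026   0.0828] 0.092 [ 0.4825 -0.0291  0.09  ]
[501.   9.] 665 [ 0.7095 -0.1598  0.0835] 0.091 [ 0.7059 -0.1591  0.09  ]
[133. 115.] 1706 [ 0.4755 -0.0994  0.0765] 0.084 [ 0.4813 -0.1002  0.09  ]
[279. 214.] 398 [ 0.5284 -0.2055  0.086 ] 0.091 [ 0.529  -0.2044  0.09  ]
```

View pics/w2.png

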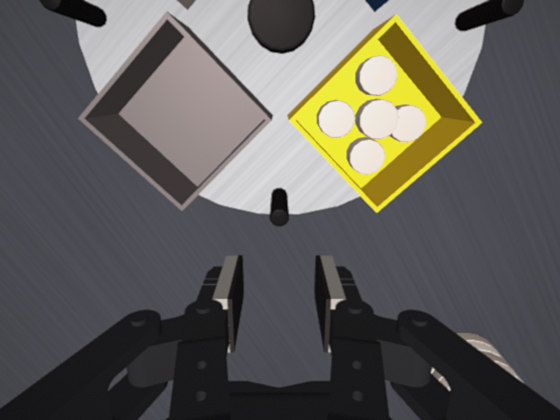

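The peg stands at (280,210), midway between the fingers, so the arm is aligned and can go down over it.

Emit:
send_rows(
  deltas=[
    {"dx": 0, "dy": 0, "dz": -20, "rx": 0, "ry": 0, "rz": 0},
    {"dx": 0, "dy": 0, "dz": -40, "rx": 0, "ry": 0, "rz": 0},
    {"dx": 0, "dy": -1, "dz": -60, "rx": 0, "ry": 0, "rz": 0},
    {"dx": 0, "dy": -1, "dz": -73, "rx": 0, "ry": 0, "rz": 0},
    {"dx": 0, "dy": -1, "dz": -73, "rx": 0, "ry": 0, "rz": 0},
  ],
)

```text
clock: 1.92
tcp_pos: [0.5261, -0.2091, 0.0767]
orientation: [-2.725, -1.556, 0.007]
contact_force: [-1.0, 0.0, 0.0]
grip_width: 0.0316
gripper_force: 0.0
```

Emit:
send_rows(
  deltas=[
    {"dx": 0, "dy": 0, "dz": 0, "rx": 0, "ry": 0, "rz": 0},
    {"dx": 0, "dy": 0, "dz": 0, "rx": 0, "ry": 0, "rz": 0},
    {"dx": 0, "dy": 0, "dz": 0, "rx": 0, "ry": 0, "rz": 0},
  ],
  jaw=17,
)

```text
clock: 2.17
tcp_pos: [0.5298, -0.209, 0.0807]
orientation: [2.726, 1.559, 0.002]
contact_force: [0.3, -0.1, 1.1]
grip_width: 0.0168
gripper_force: 0.0
```

```bash
python3 - <<'E'
import numpy as np
t0=np.radians(-120.5);
p=lambda a:136*np.array([np.cos(a),np.sin(a)])
for k in range(0,4):
  for j in range(1,6):
    a=t0+np.radians(24*k); print(4.8*j,(p(a+np.radians(4.8*j))-p(a)).round(1),end=" ")
  print()
E
```

```text
4.8 [10.  -5.4] 9.6 [20.5 -9.9] 14.399999999999999 [ 31.3 -13.5] 19.2 [ 42.4 -16.2] 24.0 [ 53.6 -17.9] 
4.8 [11.4 -0.8] 9.6 [22.8 -0.7] 14.399999999999999 [34.1  0.4] 19.2 [45.3  2.5] 24.0 [56.3  5.4] 
4.8 [10.7  3.9] 9.6 [21.1  8.6] 14.399999999999999 [31.  14.2] 19.2 [40.4 20.7] 24.0 [49.2 27.8] 
4.8 [8.2 7.9] 9.6 [15.7 16.5] 14.399999999999999 [22.5 25.6] 19.2 [28.5 35.3] 24.0 [33.6 45.5]
```

Emit:
send_rows(
  deltas=[
    {"dx": 10, "dy": -5.4, "dz": 0, "rx": 0, "ry": 0, "rz": 4.8},
    {"dx": 20.5, "dy": -9.9, "dz": 0, "rx": 0, "ry": 0, "rz": 9.6},
    {"dx": 31.3, "dy": -13.5, "dz": 0, "rx": 0, "ry": 0, "rz": 14.4},
    {"dx": 42.4, "dy": -16.2, "dz": 0, "rx": 0, "ry": 0, "rz": 19.2},
    {"dx": 53.6, "dy": -17.9, "dz": 0, "rx": 0, "ry": 0, "rz": 24},
  ],
)

```text
clock: 2.58
tcp_pos: [0.5836, -0.2272, 0.0807]
orientation: [2.338, 2.096, 0.001]
contact_force: [0.8, 0.4, 0.5]
grip_width: 0.0171
gripper_force: 0.0
```

Emit:
send_rows(
  deltas=[
    {"dx": 11.4, "dy": -0.8, "dz": 0, "rx": 0, "ry": 0, "rz": 4.8},
    {"dx": 22.8, "dy": -0.7, "dz": 0, "rx": 0, "ry": 0, "rz": 9.6},
    {"dx": 34.1, "dy": 0.4, "dz": 0, "rx": 0, "ry": 0, "rz": 14.4},
    {"dx": 45.3, "dy": 2.5, "dz": 0, "rx": 0, "ry": 0, "rz": 19.2},
    {"dx": 56.3, "dy": 5.4, "dz": 0, "rx": 0, "ry": 0, "rz": 24},
  ],
)

```text
clock: 3.0
tcp_pos: [0.6399, -0.2216, 0.0807]
orientation: [1.851, 2.536, 0.0]
contact_force: [-0.6, -0.0, 0.1]
grip_width: 0.0171
gripper_force: 0.0
```

Emit:
send_rows(
  deltas=[
    {"dx": 10.7, "dy": 3.9, "dz": 0, "rx": 0, "ry": 0, "rz": 4.8},
    {"dx": 21.1, "dy": 8.6, "dz": 0, "rx": 0, "ry": 0, "rz": 9.6},
    {"dx": 31, "dy": 14.2, "dz": 0, "rx": 0, "ry": 0, "rz": 14.4},
    {"dx": 40.4, "dy": 20.7, "dz": 0, "rx": 0, "ry": 0, "rz": 19.2},
    {"dx": 49.2, "dy": 27.8, "dz": 0, "rx": 0, "ry": 0, "rz": 24},
  ],
)

```text
clock: 3.42
tcp_pos: [0.6891, -0.1936, 0.0807]
orientation: [1.284, 2.865, -0.0]
contact_force: [0.2, 0.0, 0.4]
grip_width: 0.0169
gripper_force: 0.0
```

```bash
python3 - <<'E'
from meas import *
o=r.get_obs();print(o["tcp_pos"],o["joints"].round(2),o["contact_force"])
c=grab("top");b=bluebin(c,(.598,-.091));print(b,np.degrees(np.arctan2(b[0][1]+.091,b[0][0]-.598)));cv2.imwrite("pics/top1.png",cv2.resize(c["im"][140:280,160:380],None,fx=3,fy=3))
E
```

```text
[ 0.68909048 -0.19363046  0.08066283] [ 0.53  0.72 -0.54  1.52  0.41  1.02  0.62] [0.18527751 0.01515398 0.38347948]
(array([ 0.69507947, -0.06467305]), (89.6297378540039, 86.67440795898438), 14.317827224731445) 15.173088380722131
```

View pics/top1.png

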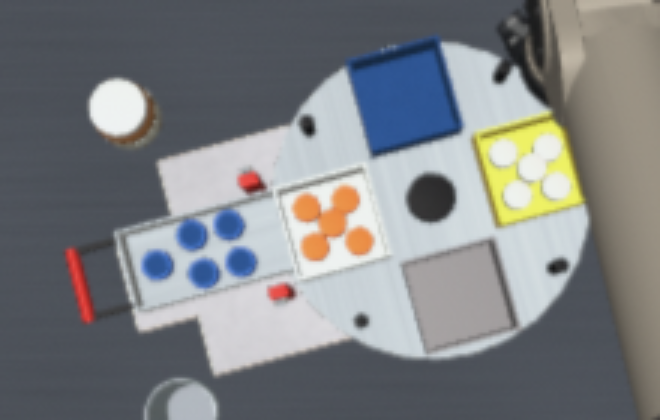

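The turntable has not moved: the blue bin is still at its start, crop (405,97), and peg 2 is still at (557,266). The fingers missed the peg, so I'll check where the fingertips really are.

```bash
python3 - <<'E'
from meas import *
c=grab("wrist");o=r.get_obs();cv2.imwrite("pics/w3.png",c["im"])
T=R.from_rotvec(o["orientation"]).as_matrix();t=o["tcp_pos"]
print(t,T.round(3),"cam in tool",((c["p"]-t)@T).round(4),"axis",(T.T@c["M"]).round(3))
Q=(cloud(c)-t)@T
m=(c["z"]>0)&(Q[...,2]>-.06)&(Q[...,2]<.06)&(abs(Q[...,1])<.08)&(abs(Q[...,0])<.1)
for ct,a,k in comps(c,m,200):
    q=Q[k];print(ct.round(),a,q.min(0).round(4),q.max(0).round(4)); tip=q[q[:,2]>q[:,2].max()-.006];print(" tip",tip.mean(0).round(4),tip.min(0).round(4),tip.max(0).round(4))
P=cloud(c);h=cv2.cvtColor(c["im"],cv2.COLOR_BGR2HSV)
for ct,a,k in comps(c,(h[...,2]<70)&(P[...,2]>.06)&(P[...,2]<.105),60): print(ct.round(),a,P[k].mean(0).round(4),ray(c,*ct,.09).round(4))
E
```

```text
[ 0.68983146 -0.19123985  0.08052434] [[-0.665  0.746  0.002]
 [ 0.746  0.665  0.001]
 [-0.001  0.003 -1.   ]] cam in tool [ 0.079 -0.001 -0.171] axis [[ 0.008 -0.952 -0.305]
 [ 1.     0.008  0.003]
 [-0.001 -0.305  0.952]]
[267. 142.] 52708 [-0.0165 -0.08   -0.0104] [0.1    0.08   0.0538]
 tip [0.0489 0.018  0.0504] [-0.0165 -0.08    0.0478] [0.1    0.08   0.0538]
[243. 279.] 1324 [-0.0103 -0.0226 -0.06  ] [ 0.0129 -0.0087 -0.03  ]
 tip [ 0.0083 -0.0121 -0.0338] [-0.0051 -0.0201 -0.0359] [ 0.0125 -0.0087 -0.03  ]
[314. 279.] 1322 [-0.0101  0.008  -0.06  ] [ 0.0129  0.0218 -0.0298]
 tip [ 0.0083  0.0111 -0.0337] [-0.0064  0.0081 -0.0358] [ 0.0127  0.0195 -0.0298]
[357.  53.] 841 [ 0.6529 -0.0962  0.0717] [ 0.6511 -0.0996  0.09  ]
[550.   5.] 246 [ 0.706  -0.0187  0.0641] [ 0.6964 -0.0345  0.09  ]
[13. 52.] 770 [ 0.5321 -0.2045  0.0695] [ 0.5437 -0.1965  0.09  ]
[519. 118.] 3873 [ 0.7338 -0.0631  0.0719] [ 0.7239 -0.0698  0.09  ]
[411. 149.] 113 [ 0.7071 -0.1082  0.0678] [ 0.6983 -0.1113  0.09  ]
[352. 231.] 1033 [ 0.7106 -0.1584  0.0823] [ 0.7074 -0.1573  0.09  ]
```

View pics/w3.png

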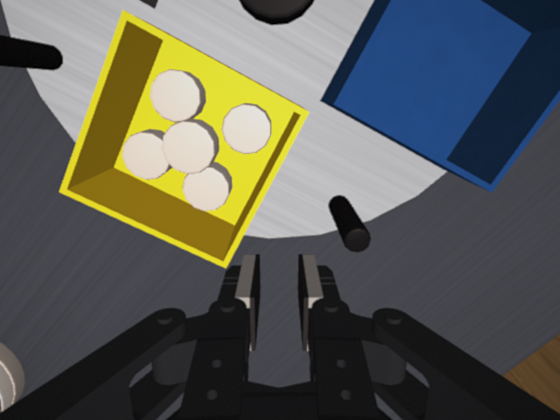

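The fingertips actually sit about 30 mm behind the reported TCP (at tool z ≈ -0.030), not 11 mm ahead of it. They were at z ≈ 0.11 and passed over the 90 mm peg; the nearest peg is at (352,231). I'll go back to peg 2 and descend by about 45 mm more.

Emit:
send_rows(
  deltas=[
    {"dx": -16, "dy": -1.1, "dz": 8, "rx": 0, "ry": 0, "rz": -7.1},
    {"dx": -32, "dy": -2.2, "dz": 15, "rx": 0, "ry": 0, "rz": -14.2},
    {"dx": -48, "dy": -3.3, "dz": 20, "rx": 0, "ry": 0, "rz": -21.3},
    {"dx": -64, "dy": -4.4, "dz": 20, "rx": 0, "ry": 0, "rz": -28.4},
    {"dx": -80, "dy": -5.5, "dz": 20, "rx": 0, "ry": 0, "rz": -35.5},
  ],
  jaw=32,
)

```text
clock: 3.93
tcp_pos: [0.6072, -0.1997, 0.1007]
orientation: [2.112, 2.323, 0.0]
contact_force: [-0.1, 0.7, 0.1]
grip_width: 0.032
gripper_force: 0.0
```

Emit:
send_rows(
  deltas=[
    {"dx": -16, "dy": -1.1, "dz": 0, "rx": 0, "ry": 0, "rz": -7.1},
    {"dx": -32, "dy": -2.2, "dz": 0, "rx": 0, "ry": 0, "rz": -14.2},
    {"dx": -48, "dy": -3.3, "dz": 0, "rx": 0, "ry": 0, "rz": -21.3},
    {"dx": -64, "dy": -4.4, "dz": 0, "rx": 0, "ry": 0, "rz": -28.4},
    {"dx": -80, "dy": -5.5, "dz": 0, "rx": 0, "ry": 0, "rz": -35.5},
  ],
)

```text
clock: 4.35
tcp_pos: [0.527, -0.205, 0.1003]
orientation: [2.72, 1.569, 0.001]
contact_force: [-0.5, 0.4, 0.2]
grip_width: 0.032
gripper_force: 0.0
```

Emit:
send_rows(
  deltas=[
    {"dx": 0, "dy": 0, "dz": 0, "rx": 0, "ry": 0, "rz": 0},
    {"dx": 0, "dy": 0, "dz": 0, "rx": 0, "ry": 0, "rz": 0},
    {"dx": 0, "dy": 0, "dz": 0, "rx": 0, "ry": 0, "rz": 0},
  ],
)

```text
clock: 4.6
tcp_pos: [0.529, -0.2043, 0.1002]
orientation: [2.711, 1.585, 0.002]
contact_force: [0.0, 0.3, 0.2]
grip_width: 0.0321
gripper_force: 0.0
```

```bash
cat > tool.py <<'E'
from meas import *
def tip(c,o):
    "fingertip midpoint in world, seen by the wrist camera"
    T=R.from_rotvec(o["orientation"]).as_matrix();t=o["tcp_pos"];Q=(cloud(c)-t)@T
    m=(c["z"]>0)&(Q[...,2]>-.06)&(Q[...,2]<-.02)&(abs(Q[...,1])<.06)&(abs(Q[...,0])<.03)
    L=[]
    for s in(-1,1):
        q=Q[m&(Q[...,1]*s>0)];z=np.percentile(q[:,2],99.5);L.append([q[:,0].min()/2+q[:,0].max()/2,s*abs(q[:,1]).min(),z])
    L=np.array(L);return t+T@L.mean(0),L.round(4),T
E
python3 - <<'E'
from tool import *
c=grab("wrist");o=r.get_obs();p,L,T=tip(c,o);print(o["tcp_pos"],"tip",p,L,T[:,1])
P=cloud(c);h=cv2.cvtColor(c["im"],cv2.COLOR_BGR2HSV)
for ct,a,k in comps(c,(h[...,2]<70)&(P[...,2]>.085)&(P[...,2]<.105),30): print(ct.round(),a,P[k].mean(0).round(4),ray(c,*ct,.09).round(4))
E
```

```text
[ 0.52926978 -0.20409122  0.09998391] tip [ 0.52749705 -0.20400028  0.12967263] [[-0.0007 -0.0173 -0.0297]
 [-0.0008  0.0142 -0.0297]] [ 0.87163621 -0.49015089  0.00155235]
[281. 240.] 464 [ 0.5279 -0.2065  0.0888] [ 0.5281 -0.206   0.09  ]
```

Emit:
send_rows(
  deltas=[
    {"dx": 0, "dy": -2, "dz": -20, "rx": 0, "ry": 0, "rz": 0},
    {"dx": 0, "dy": -2, "dz": -35, "rx": 0, "ry": 0, "rz": 0},
    {"dx": 0, "dy": -2, "dz": -50, "rx": 0, "ry": 0, "rz": 0},
    {"dx": 0, "dy": -2, "dz": -62, "rx": 0, "ry": 0, "rz": 0},
    {"dx": 0, "dy": -2, "dz": -62, "rx": 0, "ry": 0, "rz": 0},
  ],
)

```text
clock: 5.07
tcp_pos: [0.5271, -0.2054, 0.035]
orientation: [-2.709, -1.584, 0.003]
contact_force: [-0.1, 0.7, 0.0]
grip_width: 0.0317
gripper_force: 0.0
```

Emit:
send_rows(
  deltas=[
    {"dx": 0, "dy": 0, "dz": 0, "rx": 0, "ry": 0, "rz": 0},
    {"dx": 0, "dy": 0, "dz": 0, "rx": 0, "ry": 0, "rz": 0},
    {"dx": 0, "dy": 0, "dz": 0, "rx": 0, "ry": 0, "rz": 0},
    {"dx": 0, "dy": 0, "dz": 0, "rx": 0, "ry": 0, "rz": 0},
  ],
  jaw=10,
)

```text
clock: 5.4
tcp_pos: [0.5285, -0.2058, 0.0378]
orientation: [2.712, 1.584, 0.001]
contact_force: [0.6, 0.6, -3.5]
grip_width: 0.0131
gripper_force: 21.2
```

Emit:
send_rows(
  deltas=[
    {"dx": 10, "dy": -5.4, "dz": 0, "rx": 0, "ry": 0, "rz": 4.8},
    {"dx": 20.5, "dy": -9.9, "dz": 0, "rx": 0, "ry": 0, "rz": 9.6},
    {"dx": 31.3, "dy": -13.5, "dz": 0, "rx": 0, "ry": 0, "rz": 14.4},
    {"dx": 42.4, "dy": -16.2, "dz": 0, "rx": 0, "ry": 0, "rz": 19.2},
    {"dx": 53.6, "dy": -17.9, "dz": 0, "rx": 0, "ry": 0, "rz": 24},
  ],
)

```text
clock: 5.82
tcp_pos: [0.5821, -0.2243, 0.0378]
orientation: [2.32, 2.118, 0.0]
contact_force: [-0.5, 1.6, -3.3]
grip_width: 0.0129
gripper_force: 21.3
```

Emit:
send_rows(
  deltas=[
    {"dx": 11.4, "dy": -0.8, "dz": 0, "rx": 0, "ry": 0, "rz": 4.8},
    {"dx": 22.8, "dy": -0.7, "dz": 0, "rx": 0, "ry": 0, "rz": 9.6},
    {"dx": 34.1, "dy": 0.4, "dz": 0, "rx": 0, "ry": 0, "rz": 14.4},
    {"dx": 45.3, "dy": 2.5, "dz": 0, "rx": 0, "ry": 0, "rz": 19.2},
    {"dx": 56.3, "dy": 5.4, "dz": 0, "rx": 0, "ry": 0, "rz": 24},
  ],
)

```text
clock: 6.23
tcp_pos: [0.6384, -0.2192, 0.0379]
orientation: [1.83, 2.553, -0.001]
contact_force: [-0.7, 1.1, -2.0]
grip_width: 0.0132
gripper_force: 21.4
```

Emit:
send_rows(
  deltas=[
    {"dx": 10.7, "dy": 3.9, "dz": 0, "rx": 0, "ry": 0, "rz": 4.8},
    {"dx": 21.1, "dy": 8.6, "dz": 0, "rx": 0, "ry": 0, "rz": 9.6},
    {"dx": 31, "dy": 14.2, "dz": 0, "rx": 0, "ry": 0, "rz": 14.4},
    {"dx": 40.4, "dy": 20.7, "dz": 0, "rx": 0, "ry": 0, "rz": 19.2},
    {"dx": 49.2, "dy": 27.8, "dz": 0, "rx": 0, "ry": 0, "rz": 24},
  ],
)

```text
clock: 6.65
tcp_pos: [0.6875, -0.1914, 0.0379]
orientation: [1.259, 2.878, -0.001]
contact_force: [-0.6, 0.1, 0.1]
grip_width: 0.0129
gripper_force: 21.5
```

```bash
python3 - <<'E'
from meas import *
o=r.get_obs();print(o["tcp_pos"],o["joints"].round(2),o["contact_force"],o["grip_width"])
c=grab("top");P=cloud(c)
b=bluebin(c,(.598,-.091));print(b,np.degrees(np.arctan2(b[0][1]+.091,b[0][0]-.598)))
cv2.imwrite("pics/top2.png",cv2.resize(c["im"][140:280,160:380],None,fx=3,fy=3))
E
```

```text
[ 0.68751011 -0.19139633  0.03787083] [ 0.54  0.77 -0.55  1.54  0.46  0.96  0.59] [-0.62234621  0.14560551  0.12388876] 0.012909763091827864
(array([0.60503943, 0.00778534]), (85.17247772216797, 87.11807250976562), 86.42534637451172) 85.92400114771827
```

View pics/top2.png

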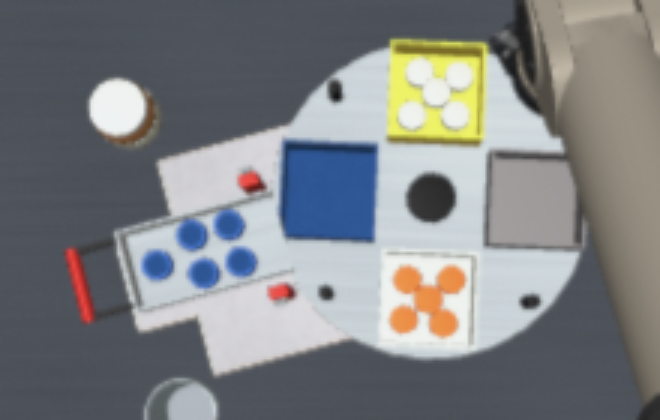

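The blue bin is now at crop (330,190), about 72° round, so some 18° remain.

Emit:
send_rows(
  deltas=[
    {"dx": 8.2, "dy": 7.9, "dz": 0, "rx": 0, "ry": 0, "rz": 4.8},
    {"dx": 15.7, "dy": 16.5, "dz": 0, "rx": 0, "ry": 0, "rz": 9.6},
    {"dx": 22.5, "dy": 25.6, "dz": 0, "rx": 0, "ry": 0, "rz": 14.4},
    {"dx": 27, "dy": 32.6, "dz": 0, "rx": 0, "ry": 0, "rz": 17.9},
    {"dx": 27, "dy": 32.6, "dz": 0, "rx": 0, "ry": 0, "rz": 17.9},
  ],
)

```text
clock: 7.12
tcp_pos: [0.7156, -0.1566, 0.0379]
orientation: [0.795, 3.037, 0.002]
contact_force: [0.9, -0.6, -0.8]
grip_width: 0.0128
gripper_force: 21.5
```

```bash
python3 - <<'E'
from meas import *
o=r.get_obs();print(o["tcp_pos"],o["contact_force"],o["grip_width"])
c=grab("top");P=cloud(c);h=cv2.cvtColor(c["im"],cv2.COLOR_BGR2HSV)
b=bluebin(c,(.598,-.091));print("blue",b,np.degrees(np.arctan2(b[0][1]+.091,b[0][0]-.598)))
# other bins' rims: yellow opposite-side check
for n,lo,hi in(("yellow",(24,120,80),(34,255,255)),):
    m=cv2.inRange(h,lo,hi)>0;m&=(abs(P[...,2]-.085)<.012)
    print(n,cv2.minAreaRect((P[m][:,:2]*1000).astype(np.float32)))
E
```

```text
[ 0.71563505 -0.15664043  0.03786876] [ 0.85617952 -0.55858953 -0.79041994] 0.012800042014779373
blue (array([0.57288342, 0.00408738]), (86.5490951538086, 85.17252349853516), 15.838675498962402) 104.79628694486895
yellow ((694.7178344726562, -63.1915397644043), (90.43867492675781, 89.1498794555664), 15.447125434875488)
```

Emit:
send_rows(
  deltas=[
    {"dx": 0, "dy": 0, "dz": 0, "rx": 0, "ry": 0, "rz": 0},
    {"dx": 0, "dy": 0, "dz": 0, "rx": 0, "ry": 0, "rz": 0},
    {"dx": 0, "dy": 0, "dz": 10, "rx": 0, "ry": 0, "rz": 0},
    {"dx": 0, "dy": 0, "dz": 40, "rx": 0, "ry": 0, "rz": 0},
    {"dx": 0, "dy": 0, "dz": 80, "rx": 0, "ry": 0, "rz": 0},
  ],
  jaw=28,
)

```text
clock: 7.58
tcp_pos: [0.7114, -0.1586, 0.1155]
orientation: [-0.801, -3.031, 0.001]
contact_force: [0.2, 0.1, -0.2]
grip_width: 0.0278
gripper_force: 0.0
```

Emit:
send_rows(
  deltas=[
    {"dx": -10, "dy": 0, "dz": 38, "rx": 0, "ry": 0, "rz": 0},
    {"dx": -20, "dy": 10, "dz": 76, "rx": 0, "ry": 0, "rz": 4},
    {"dx": -34, "dy": 38, "dz": 90, "rx": 0, "ry": 0, "rz": 8},
    {"dx": -48, "dy": 66, "dz": 95, "rx": 0, "ry": 0, "rz": 12},
    {"dx": -62, "dy": 94, "dz": 95, "rx": 0, "ry": 0, "rz": 16},
  ],
)

```text
clock: 8.0
tcp_pos: [0.6527, -0.0635, 0.2162]
orientation: [0.368, 3.115, -0.0]
contact_force: [-0.2, 1.3, -0.3]
grip_width: 0.0275
gripper_force: 0.0
```

Emit:
send_rows(
  deltas=[
    {"dx": -16, "dy": 34, "dz": 0, "rx": 0, "ry": 0, "rz": 4},
    {"dx": -32, "dy": 68, "dz": 0, "rx": 0, "ry": 0, "rz": 8},
    {"dx": -48, "dy": 102, "dz": 0, "rx": 0, "ry": 0, "rz": 12},
    {"dx": -64, "dy": 136, "dz": 0, "rx": 0, "ry": 0, "rz": 16},
    {"dx": -80, "dy": 170, "dz": 0, "rx": 0, "ry": 0, "rz": 20},
  ],
)

```text
clock: 8.42
tcp_pos: [0.5712, 0.1068, 0.2135]
orientation: [-0.18, 3.135, -0.001]
contact_force: [-0.4, 1.1, 0.9]
grip_width: 0.0279
gripper_force: 0.0
```

Emit:
send_rows(
  deltas=[
    {"dx": -16, "dy": 35, "dz": 0, "rx": 0, "ry": 0, "rz": 4},
    {"dx": -32, "dy": 70, "dz": 0, "rx": 0, "ry": 0, "rz": 8},
    {"dx": -52, "dy": 105, "dz": 0, "rx": 0, "ry": 0, "rz": 9},
    {"dx": -54, "dy": 120, "dz": 0, "rx": 0, "ry": 0, "rz": 9},
    {"dx": -54, "dy": 120, "dz": 0, "rx": 0, "ry": 0, "rz": 9},
  ],
)

```text
clock: 8.83
tcp_pos: [0.5158, 0.2309, 0.2142]
orientation: [-0.433, 3.11, 0.003]
contact_force: [0.3, -0.4, 0.6]
grip_width: 0.028
gripper_force: 0.0
```

```bash
python3 - <<'E'
from tool import *
c=grab("wrist");o=r.get_obs();p,L,T=tip(c,o);print(o["tcp_pos"],"tip",p,L,"y",np.degrees(np.arctan2(T[1,1],T[0,1])),o["joints"].round(2))
P=cloud(c);h=cv2.cvtColor(c["im"],cv2.COLOR_BGR2HSV)
red=((h[...,0]<6)|(h[...,0]>174))&(h[...,1]>150)&(h[...,2]>60)&(P[...,2]>.12)
for ct,a,k in comps(c,red,60): print(ct.round(),a,P[k].mean(0).round(4),P[k][:,2].max(),ray(c,*ct,.14).round(4),cv2.minAreaRect((P[k][:,:2]*1000).astype(np.float32)))
cv2.imwrite("pics/w4.png",c["im"])
c=grab("top");b=bluebin(c,(.598,-.091));print("blue",b,np.degrees(np.arctan2(b[0][1]+.091,b[0][0]-.598)))
E
```

```text
[0.51728387 0.22789733 0.21367092] tip [0.51360815 0.23068729 0.24383365] [[ 0.0027 -0.0101 -0.0303]
 [ 0.0028  0.0175 -0.03  ]] y 105.6595095419426 [ 0.23  0.46 -1.    1.76  0.42  1.15  0.95]
[ 38. 122.] 632 [0.5047 0.0566 0.1349] 0.3848940056564158 [0.5034 0.0595 0.14  ] ((476.9736328125, 127.7237548828125), (12.176616668701172, 179.3434295654297), 21.352664947509766)
[274. 201.] 1395 [0.513  0.2272 0.1423] 0.3848940056564158 [0.5133 0.2272 0.14  ] ((493.2468566894531, 221.79273986816406), (112.1197280883789, 12.33315372467041), 14.0966157913208)
[ 60. 258.] 402 [0.6059 0.08   0.1342] 0.13736584065945204 [0.602 0.083 0.14 ] ((606.2811279296875, 78.1075668334961), (11.32962417602539, 18.682598114013672), 14.912973403930664)
[529. 387.] 131 [0.5906 0.4472 0.1753] 0.32287689000404496 [0.6166 0.488  0.14  ] ((550.3212280273438, 380.78851318359375), (235.56008911132812, 6.613121032714844), 58.00835418701172)
blue (array([0.57457935, 0.00459655]), (86.79203033447266, 85.20149230957031), 14.631699562072754) 103.76601772507921
```

View pics/w4.png

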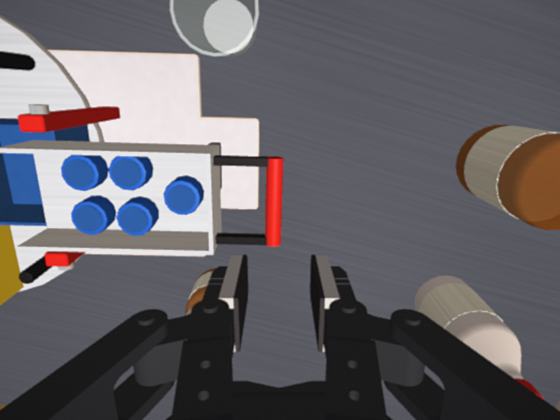

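The caps are still in the tray. The bar is at (274,202) and the jaw centre at about column 280, so they are aligned. The blue bin is at 103.8° after release, within 3 mm of the index place. Going down onto the bar.

Emit:
send_rows(
  deltas=[
    {"dx": 0, "dy": 0, "dz": -25, "rx": 0, "ry": 0, "rz": -1.5},
    {"dx": 0, "dy": 0, "dz": -50, "rx": 0, "ry": 0, "rz": -1.5},
    {"dx": 0, "dy": 0, "dz": -75, "rx": 0, "ry": 0, "rz": -1.5},
    {"dx": 0, "dy": 0, "dz": -75, "rx": 0, "ry": 0, "rz": -1.5},
    {"dx": 0, "dy": 0, "dz": -75, "rx": 0, "ry": 0, "rz": -1.5},
  ],
  jaw=32,
)

```text
clock: 9.35
tcp_pos: [0.5183, 0.2237, 0.1368]
orientation: [0.377, -3.116, 0.002]
contact_force: [-0.1, 0.3, 0.8]
grip_width: 0.0321
gripper_force: 0.0
```

```bash
python3 - <<'E'
from tool import *
c=grab("wrist");o=r.get_obs();p,L,T=tip(c,o);print(o["tcp_pos"],"tip",p,L,"y",np.degrees(np.arctan2(T[1,1],T[0,1])))
P=cloud(c);h=cv2.cvtColor(c["im"],cv2.COLOR_BGR2HSV)
red=((h[...,0]<6)|(h[...,0]>174))&(h[...,1]>150)&(h[...,2]>60)&(abs(P[...,2]-.137)<.015)
for ct,a,k in comps(c,red,60): print(ct.round(),a,P[k].mean(0).round(4),"in tool",((P[k].mean(0)-o["tcp_pos"])@T).round(4),cv2.minAreaRect((P[k][:,:2]*1000).astype(np.float32)))
E
```

```text
[0.51905859 0.22483062 0.13818255] tip [0.51638024 0.22371501 0.16643774] [[ 0.0027 -0.0162 -0.0282]
 [ 0.003   0.0153 -0.0283]] y 103.8357718003512
[286. 244.] 2602 [0.513  0.227  0.1411] in tool [ 0.0053  0.0035 -0.003 ] ((515.2559814453125, 227.63233947753906), (66.76795196533203, 11.940295219421387), 13.603038787841797)
[  8. 330.] 231 [0.6065 0.0849 0.1343] in tool [-0.0514 -0.1567  0.0039] ((606.3075561523438, 84.39482879638672), (7.048272609710693, 9.877004623413086), 89.24897003173828)
```

Emit:
send_rows(
  deltas=[
    {"dx": -3, "dy": 3, "dz": 0, "rx": 0, "ry": 0, "rz": 0},
    {"dx": -3, "dy": 3, "dz": -15, "rx": 0, "ry": 0, "rz": 0},
    {"dx": -3, "dy": 3, "dz": -30, "rx": 0, "ry": 0, "rz": 0},
    {"dx": -3, "dy": 3, "dz": -45, "rx": 0, "ry": 0, "rz": 0},
    {"dx": -3, "dy": 3, "dz": -45, "rx": 0, "ry": 0, "rz": 0},
  ],
)

```text
clock: 9.82
tcp_pos: [0.5134, 0.2272, 0.0889]
orientation: [0.381, -3.113, 0.003]
contact_force: [-0.9, 0.1, 0.1]
grip_width: 0.0319
gripper_force: 0.0
```

Emit:
send_rows(
  deltas=[
    {"dx": 0, "dy": 0, "dz": 0, "rx": 0, "ry": 0, "rz": 0},
    {"dx": 0, "dy": 0, "dz": 0, "rx": 0, "ry": 0, "rz": 0},
    {"dx": 0, "dy": 0, "dz": 0, "rx": 0, "ry": 0, "rz": 0},
    {"dx": 0, "dy": 0, "dz": 0, "rx": 0, "ry": 0, "rz": 0},
  ],
  jaw=6,
  newtons=30,
)

```text
clock: 10.15
tcp_pos: [0.5152, 0.2269, 0.092]
orientation: [0.38, -3.117, 0.004]
contact_force: [-0.0, -5.3, -3.2]
grip_width: 0.0108
gripper_force: 29.2
```

```bash
python3 - <<'E'
import numpy as np
a=np.radians(103.8);d=np.array([np.cos(a),np.sin(a)])
f=lambda t:np.array([168*np.cos(t)-22*np.sin(t),168*np.sin(t)+22*np.cos(t)])
for t in np.arange(0.075,1.21,.075):
    y,z=f(t)-f(0);print(round(t,3),(y*d).round(1),z.round(1))
for t in(1.15,1.17):y,z=f(t)-f(0);print(t,(y*d).round(1),z.round(1))
E
```

```text
0.075 [ 0.5 -2.1] 12.5
0.15 [ 1.2 -5. ] 24.9
0.225 [ 2.2 -8.9] 36.9
0.3 [  3.3 -13.6] 48.7
0.375 [  4.7 -19.2] 60.0
0.45 [  6.3 -25.5] 70.9
0.525 [  8.  -32.7] 81.2
0.6 [ 10.  -40.6] 91.0
0.675 [ 12.1 -49.1] 100.2
0.75 [ 14.3 -58.3] 108.6
0.825 [ 16.7 -68.1] 116.3
0.9 [ 19.3 -78.5] 123.3
0.975 [ 21.9 -89.3] 129.4
1.05 [  24.7 -100.5] 134.7
1.125 [  27.5 -112.1] 139.1
1.2 [  30.4 -123.9] 142.6
1.15 [  28.5 -116. ] 140.3
1.17 [  29.3 -119.2] 141.3
```

Emit:
send_rows(
  deltas=[
    {"dx": 0.5, "dy": -2.1, "dz": 12.5, "rx": 0, "ry": 0, "rz": 0},
    {"dx": 1.2, "dy": -5, "dz": 24.9, "rx": 0, "ry": 0, "rz": 0},
    {"dx": 2.2, "dy": -8.9, "dz": 36.9, "rx": 0, "ry": 0, "rz": 0},
    {"dx": 2.7, "dy": -11.2, "dz": 42.8, "rx": 0, "ry": 0, "rz": 0},
    {"dx": 3.3, "dy": -13.6, "dz": 48.7, "rx": 0, "ry": 0, "rz": 0},
  ],
)

```text
clock: 10.57
tcp_pos: [0.5186, 0.2132, 0.1419]
orientation: [0.38, -3.118, 0.004]
contact_force: [1.2, -6.2, -6.0]
grip_width: 0.0111
gripper_force: 29.1
```

Emit:
send_rows(
  deltas=[
    {"dx": 0.7, "dy": -2.8, "dz": 5.7, "rx": 0, "ry": 0, "rz": 0},
    {"dx": 1.4, "dy": -5.6, "dz": 11.3, "rx": 0, "ry": 0, "rz": 0},
    {"dx": 2.2, "dy": -8.7, "dz": 16.8, "rx": 0, "ry": 0, "rz": 0},
    {"dx": 3, "dy": -11.9, "dz": 22.2, "rx": 0, "ry": 0, "rz": 0},
    {"dx": 3.8, "dy": -15.5, "dz": 27.4, "rx": 0, "ry": 0, "rz": 0},
  ],
)

```text
clock: 10.98
tcp_pos: [0.5224, 0.1987, 0.169]
orientation: [0.381, -3.118, 0.001]
contact_force: [2.0, -4.6, -7.0]
grip_width: 0.0111
gripper_force: 29.1
```

```bash
python3 - <<'E'
from meas import *
c=grab("top");b=bluebin(c,(.598,-.091));print("blue",b);o=r.get_obs();print(o["tcp_pos"],o["contact_force"],o["grip_width"])
cv2.imwrite("pics/top3.png",cv2.resize(c["im"][140:280,160:380],None,fx=3,fy=3))
E
```

```text
blue (array([0.57481189, 0.00464428]), (86.8763198852539, 85.28184509277344), 14.599770545959473)
[0.52251883 0.19824509 0.16968334] [-0.0803963  -4.93165451 -5.97907592] 0.010338045507987614
```

View pics/top3.png

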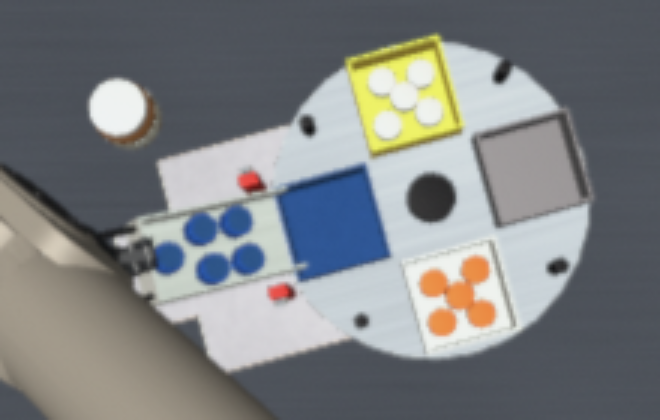

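The tray is partly tipped, the caps are still in it at crop (160-250, 220-270), and the blue bin is squarely under the spout. I'll keep lifting.

Emit:
send_rows(
  deltas=[
    {"dx": 0.9, "dy": -3.6, "dz": 5.1, "rx": 0, "ry": 0, "rz": 0},
    {"dx": 1.9, "dy": -7.6, "dz": 10.1, "rx": 0, "ry": 0, "rz": 0},
    {"dx": 2.9, "dy": -11.5, "dz": 14.9, "rx": 0, "ry": 0, "rz": 0},
    {"dx": 3.9, "dy": -15.8, "dz": 19.6, "rx": 0, "ry": 0, "rz": 0},
    {"dx": 5, "dy": -20, "dz": 24.1, "rx": 0, "ry": 0, "rz": 0},
  ],
)

```text
clock: 11.45
tcp_pos: [0.5272, 0.1798, 0.1932]
orientation: [0.382, -3.118, -0.001]
contact_force: [1.3, -2.6, -5.3]
grip_width: 0.011
gripper_force: 29.3
```

Emit:
send_rows(
  deltas=[
    {"dx": 1.1, "dy": -4.6, "dz": 4.3, "rx": 0, "ry": 0, "rz": 0},
    {"dx": 2.2, "dy": -9.2, "dz": 8.4, "rx": 0, "ry": 0, "rz": 0},
    {"dx": 3.4, "dy": -14.1, "dz": 12.4, "rx": 0, "ry": 0, "rz": 0},
    {"dx": 4.6, "dy": -19, "dz": 16.1, "rx": 0, "ry": 0, "rz": 0},
    {"dx": 5.9, "dy": -24.1, "dz": 19.7, "rx": 0, "ry": 0, "rz": 0},
  ],
)

```text
clock: 11.87
tcp_pos: [0.5331, 0.1571, 0.2135]
orientation: [-0.384, 3.117, 0.003]
contact_force: [-2.4, 2.3, 0.5]
grip_width: 0.0105
gripper_force: 29.4
```

Emit:
send_rows(
  deltas=[
    {"dx": 1.3, "dy": -5.3, "dz": 3.4, "rx": 0, "ry": 0, "rz": 0},
    {"dx": 2.6, "dy": -10.6, "dz": 6.5, "rx": 0, "ry": 0, "rz": 0},
    {"dx": 3.9, "dy": -16.1, "dz": 9.5, "rx": 0, "ry": 0, "rz": 0},
    {"dx": 5.3, "dy": -21.7, "dz": 12.3, "rx": 0, "ry": 0, "rz": 0},
    {"dx": 6.7, "dy": -27.3, "dz": 14.8, "rx": 0, "ry": 0, "rz": 0},
  ],
)

```text
clock: 12.28
tcp_pos: [0.54, 0.1306, 0.2291]
orientation: [-0.385, 3.116, 0.004]
contact_force: [-2.3, 4.8, 6.6]
grip_width: 0.0109
gripper_force: 30.8
```

Emit:
send_rows(
  deltas=[
    {"dx": 1.4, "dy": -5.8, "dz": 2.3, "rx": 0, "ry": 0, "rz": 0},
    {"dx": 2.8, "dy": -11.6, "dz": 4.4, "rx": 0, "ry": 0, "rz": 0},
    {"dx": 3.8, "dy": -15.5, "dz": 5.6, "rx": 0, "ry": 0, "rz": 0},
    {"dx": 4.6, "dy": -18.7, "dz": 6.6, "rx": 0, "ry": 0, "rz": 0},
    {"dx": 4.6, "dy": -18.7, "dz": 6.6, "rx": 0, "ry": 0, "rz": 0},
  ],
)

```text
clock: 12.7
tcp_pos: [0.5451, 0.1108, 0.2359]
orientation: [-0.382, 3.116, 0.003]
contact_force: [-4.7, 3.6, 7.7]
grip_width: 0.0108
gripper_force: 31.2
```

```bash
python3 - <<'E'
from meas import *
o=r.get_obs();print(o["tcp_pos"],o["contact_force"],o["grip_width"])
c=grab("top");s=grab("scene")
cv2.imwrite("pics/top4.png",np.hstack([cv2.resize(c["im"][150:250,200:330],(390,300)),cv2.resize(s["im"][170:280,200:380],(410,300))]))
E
```

```text
[0.5450607  0.11080138 0.23589636] [-4.66403336  3.60153222  7.69133242] 0.01077939275472554
```

View pics/top4.png

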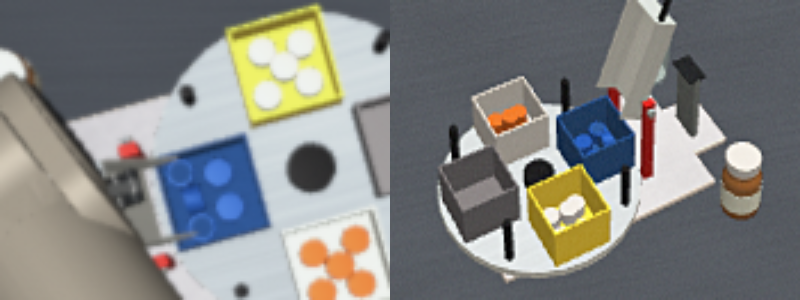

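The top crop shows all five caps inside the blue bin, at (180,172), (218,172), (192,200), (230,207) and (203,227); the scene crop agrees and the tray is up. Lowering it along the same arc.

Emit:
send_rows(
  deltas=[
    {"dx": -1.8, "dy": 7.1, "dz": -2.2, "rx": 0, "ry": 0, "rz": 0},
    {"dx": -4.6, "dy": 18.7, "dz": -6.6, "rx": 0, "ry": 0, "rz": 0},
    {"dx": -7.4, "dy": 29.9, "dz": -11.9, "rx": 0, "ry": 0, "rz": 0},
    {"dx": -10, "dy": 40.7, "dz": -18, "rx": 0, "ry": 0, "rz": 0},
    {"dx": -12.6, "dy": 51.1, "dz": -25, "rx": 0, "ry": 0, "rz": 0},
  ],
)

```text
clock: 13.22
tcp_pos: [0.5324, 0.1604, 0.2094]
orientation: [-0.381, 3.117, -0.003]
contact_force: [0.1, -2.1, -1.5]
grip_width: 0.0109
gripper_force: 31.5
```

Emit:
send_rows(
  deltas=[
    {"dx": -2.4, "dy": 9.8, "dz": -7.7, "rx": 0, "ry": 0, "rz": 0},
    {"dx": -4.6, "dy": 19, "dz": -16.1, "rx": 0, "ry": 0, "rz": 0},
    {"dx": -6.7, "dy": 27.5, "dz": -25.3, "rx": 0, "ry": 0, "rz": 0},
    {"dx": -8.7, "dy": 35.4, "dz": -35.1, "rx": 0, "ry": 0, "rz": 0},
    {"dx": -10.4, "dy": 42.6, "dz": -45.4, "rx": 0, "ry": 0, "rz": 0},
  ],
)

```text
clock: 13.63
tcp_pos: [0.5215, 0.2033, 0.163]
orientation: [-0.382, 3.118, -0.001]
contact_force: [-3.2, 0.1, 1.2]
grip_width: 0.0107
gripper_force: 30.7
```

Emit:
send_rows(
  deltas=[
    {"dx": -1.6, "dy": 6.3, "dz": -10.9, "rx": 0, "ry": 0, "rz": 0},
    {"dx": -3, "dy": 11.9, "dz": -22.2, "rx": 0, "ry": 0, "rz": 0},
    {"dx": -4.1, "dy": 16.6, "dz": -34, "rx": 0, "ry": 0, "rz": 0},
    {"dx": -5.1, "dy": 20.5, "dz": -46, "rx": 0, "ry": 0, "rz": 0},
    {"dx": -5.5, "dy": 22, "dz": -52.2, "rx": 0, "ry": 0, "rz": 0},
  ],
)

```text
clock: 14.05
tcp_pos: [0.516, 0.2249, 0.1091]
orientation: [0.382, -3.117, 0.001]
contact_force: [0.0, -2.9, 0.1]
grip_width: 0.0105
gripper_force: 29.6
```

Emit:
send_rows(
  deltas=[
    {"dx": -0.3, "dy": 1.4, "dz": -6.2, "rx": 0, "ry": 0, "rz": 0},
    {"dx": -0.5, "dy": 2.4, "dz": -12, "rx": 0, "ry": 0, "rz": 0},
    {"dx": -0.7, "dy": 3.1, "dz": -16.2, "rx": 0, "ry": 0, "rz": 0},
    {"dx": -0.8, "dy": 3.5, "dz": -18.7, "rx": 0, "ry": 0, "rz": 0},
    {"dx": -0.8, "dy": 3.5, "dz": -18.7, "rx": 0, "ry": 0, "rz": 0},
  ],
)

```text
clock: 14.47
tcp_pos: [0.5168, 0.2273, 0.0955]
orientation: [-0.378, 3.116, -0.007]
contact_force: [-7.4, -13.9, 27.6]
grip_width: 0.0102
gripper_force: 33.1
```

The upward force shows the tray is on its rest. Releasing and withdrawing straight up.

Emit:
send_rows(
  deltas=[
    {"dx": 0, "dy": 0, "dz": 3, "rx": 0, "ry": 0, "rz": 0},
    {"dx": 0, "dy": 0, "dz": 3, "rx": 0, "ry": 0, "rz": 0},
    {"dx": 0, "dy": 0, "dz": 3, "rx": 0, "ry": 0, "rz": 0},
    {"dx": 0, "dy": 0, "dz": 3, "rx": 0, "ry": 0, "rz": 0},
  ],
  jaw=32,
)

```text
clock: 14.8
tcp_pos: [0.5153, 0.2297, 0.0954]
orientation: [-0.382, 3.118, 0.002]
contact_force: [0.4, -0.1, -0.0]
grip_width: 0.032
gripper_force: 0.0
```

Emit:
send_rows(
  deltas=[
    {"dx": 0, "dy": 0, "dz": 20, "rx": 0, "ry": 0, "rz": 0},
    {"dx": 0, "dy": 0, "dz": 40, "rx": 0, "ry": 0, "rz": 0},
    {"dx": 0, "dy": 0, "dz": 70, "rx": 0, "ry": 0, "rz": 0},
    {"dx": 0, "dy": 0, "dz": 105, "rx": 0, "ry": 0, "rz": 0},
    {"dx": 0, "dy": 0, "dz": 140, "rx": 0, "ry": 0, "rz": 0},
  ],
)

```text
clock: 15.22
tcp_pos: [0.5146, 0.2292, 0.2362]
orientation: [0.383, -3.117, -0.001]
contact_force: [1.3, 0.2, -0.7]
grip_width: 0.0322
gripper_force: 0.0
```

Emit:
send_rows(
  deltas=[
    {"dx": 0, "dy": 0, "dz": 10, "rx": 0, "ry": 0, "rz": 0},
    {"dx": 0, "dy": 0, "dz": 10, "rx": 0, "ry": 0, "rz": 0},
    {"dx": 0, "dy": 0, "dz": 10, "rx": 0, "ry": 0, "rz": 0},
    {"dx": 0, "dy": 0, "dz": 10, "rx": 0, "ry": 0, "rz": 0},
    {"dx": 0, "dy": 0, "dz": 10, "rx": 0, "ry": 0, "rz": 0},
  ],
)

```text
clock: 15.63
tcp_pos: [0.5144, 0.2282, 0.2436]
orientation: [0.382, -3.116, 0.001]
contact_force: [0.3, 0.2, -0.1]
grip_width: 0.0318
gripper_force: 0.0
```

```bash
python3 - <<'E'
from meas import *
o=r.get_obs();print(o["tcp_pos"],o["contact_force"],o["grip_width"])
c=grab("top");s=grab("scene");w=grab("wrist");b=bluebin(c,(.598,-.091));print("blue",b)
P=cloud(w);h=cv2.cvtColor(w["im"],cv2.COLOR_BGR2HSV)
red=((h[...,0]<6)|(h[...,0]>174))&(h[...,1]>150)&(h[...,2]>60)&(abs(P[...,2]-.137)<.03)
for ct,a,k in comps(w,red,60): print(ct.round(),a,P[k].mean(0).round(4))
cv2.imwrite("pics/top5.png",np.hstack([cv2.resize(c["im"][150:250,200:330],(390,300)),cv2.resize(s["im"][170:280,200:380],(410,300))]))
E
```

```text
[0.51443249 0.22824507 0.24361944] [ 0.25331939  0.15284999 -0.11065614] 0.0317604135634584
blue (array([0.57476794, 0.00456236]), (86.4666748046875, 85.1522216796875), 14.340810775756836)
[ 70. 128.] 589 [0.5049 0.0563 0.1289]
[277. 193.] 1099 [0.5138 0.2273 0.1412]
[ 87. 250.] 357 [0.6058 0.0805 0.1332]
[513. 365.] 701 [0.6134 0.4705 0.1562]
```

View pics/top5.png

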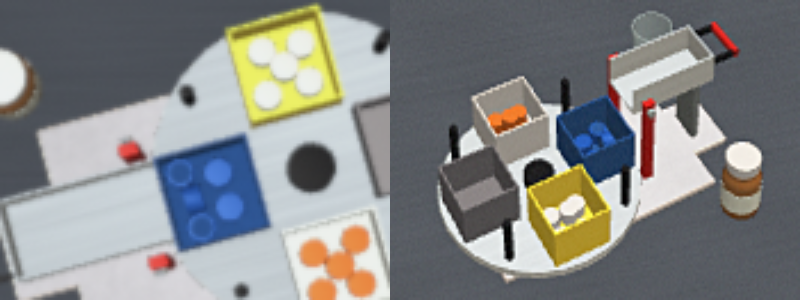

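The tray is empty and level, all five caps are in the blue bin at (180-230, 172-227), the bin is in place, and the arm is clear.

```bash
python3 -c "
from bench import r
print(r.hand_in())"
```

```text
the job is handed in; nothing more can be done
None
```

Job handed in: the last pictures show all five caps in the blue bin, the bin about 3 mm from the index place, the tray back level on its rest and the arm clear; the judge's verdict was not returned.

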